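# Dispense one specimen mount and slide it into the empty bay

## Robot

A 6-joint arm with a two-finger parallel gripper is mounted at the origin on the work surface. World frame = base frame: x ahead of the robot, y to its left, z up, the work surface at z = 0. Lengths are in m, angles in rad, forces in N, time in s.
With the tool pointing down it reaches from about 0.225 to 0.875 m from the base axis. Payload 3.4 kg.
Tool frame: the origin (TCP) lies between the finger pads; the fingertips stand 8 mm ahead of it and the grasp point (between the pads) lies 11 mm behind it; z points along the fingers, y is the line along which they close (so a half turn about z gives the same grasp; the last joint's range is limited). The gripper opens to 85 mm and grips with 20 to 120 N. Pads are 22 mm wide; open, the fingers measure 114 mm over their backs; the gripper's body (76 mm by 85 mm) begins 54 mm behind the grasp point. The pads swing forward as they close: fully open they stand 13 mm farther back than shut.
Start: joints at [1.127, 0.276, 1.505, -0, 1.361, -0.121], TCP at [0.182, 0.545, 0.239] pointing down, gripper open.
Joint ranges: [-2.89, 2.89], [-0.75, 2.08], [0.22, 2.7], [-1.18, 4.32], [0.11, 2.71], [-2.7, 2.7]. Speed limits (rad/s): [2.57, 2.57, 3.14, 3.14, 3.14, 3.14].

## Interface

Orientations are given as a unit quaternion [w, x, y, z].
In Python, from rig import manip, optics, finder gives the robot as it stands.
- The arm moves only by the tool servo_tool, never from a script. Its argument "increments" is a list of rows, each a list of 7 numbers: the shift along the tool's x, y, z in cm, then the turn, a rotation vector about the tool's x, y, z in degrees, then the closure, from -1 (fully open) to 1 (shut). In form: [[x, y, z, rx, ry, rz, gripper], ...]. A call has exactly 5 rows; each row shifts and turns the commanded pose from where the row before left it, along the tool's axes as they then stand; what a row does not reach is not made up. A row lasts 1/10 s, in which the tool goes at most 50 mm and 8.59 degrees, less where a joint would pass 70% of its speed; a pose out of reach is approached as far as the arm can. A call is refused whole if a number of a shift passes 5 or a number of a turn 8.59, either way. A call with a gripper value outside its range is refused whole. The fingers move at their own pace and stop on an object; "squeeze" is the grip in N (left out, the last holds). Time passes only in rows, so rows that do not move let the fingers close, or fill a call up. It gives the time, the measured TCP pose, the force, the opening and the grip force at its end, in the units of the state.
- manip.get_state(): the state, without advancing time (a new reading comes with each control period).
- optics.get_image(name): name is "scene" or "top" or "wrist"; returns the picture (420x560x3 uint8, red, green, blue); there is no depth.
- optics.get_calibration(name): a dict with "fov_y" (degrees; the focal length in pixels is half the picture's height over the tangent of half this angle, whatever the lens; pixels are square), "cx", "cy" (the principal point, pixels), "dist_coeffs" ([k1, k2, p1, p2, k3] as OpenCV has them; the pictures are not rectified), "world_to_cam" (4x4, takes a point from world to camera coordinates). Camera axes: x right, y down, z forward; pixel columns grow to the right and rows downward; lengths in m; the calibration is good to about 2 mm. A picture is of the moment at which its call begins: read the wrist's pose just before it. get_calibration takes no time and is no camera call; for the wrist camera it gives the pose at the moment of the call.
- manip.sign_off(): hands the job in; it is judged then, once.
Trained networks look in the newest picture that a camera, given by its name, has taken for a name from the list of things; names that differ only in an ending like _2 or _b are one class to them, and where a whole thing is asked for, a point or a joint stands for the part that bears it (a point fixed in the world has none). Each returns a list of dicts, best first, with "p" (0 to 1); they miss things now and then, are a little off and sometimes report something else, mostly with a low value. They report only what shows in the picture. A call takes as long as a camera call. They do not tell look-alikes from the thing itself.
- finder.silhouettes(label, camera): "region" (420x560 bool, what is visible of it) and "box" ([centre column, centre row, width, height] in pixels, round what is visible of it).
- finder.tip_of(label, camera): "at" ([column, row] in pixels: a listed point, or the origin of a listed thing).
The state is a dict: "clock": time; "qpos": joint angles; "qd": joint speeds; "effort": joint torques, N m; "position": TCP position; "ee_rot": TCP orientation; "contact_force": force on the tool from outside, world axes, zero at the start; "moment": the same for the moment, N m; "width": finger opening in m; "gripper_force": force on a finger pad.
Only numpy, scipy, OpenCV 4.12 (cv2) and the standard library are available. Lean on these libraries where they do the work, as an engineer would, in place of code of your own. Each camera call takes 0.05 s, during which the arm holds its last target. There are 200 camera calls.

## Task

Press the dispenser's plunger fully down once and let it come back up, so that a single specimen mount comes out in front. Then, with the fingertips, slide that mount sideways along the bench into whichever of the two bays is empty, until the whole of it is inside. Do not lift or tip it, bring out no second mount, leave the mount already parked in the other bay where it is, and do not disturb the other things on the bench.

Things in the scene. Friction and masses are not known exactly. Their poses are not given: they have to be found in the camera images.
- dispenser: fixed bench-top mount dispenser. Origin at bench level under the axis of its magazine, mouth towards its own -x, z up. Magazine: open-topped aluminium cage, x -25 to +25 mm, y +-26, 46 tall, three mounts stacked on the bench in it. Behind it a white housing, x +21 to +126 mm, y +-31, 60 tall (feet to y +-42, 4 high), carries the plunger at x = +50 mm
- landing (a point): point on the bare bench 86 mm in front (-x) of the dispenser's origin, where a full press leaves the mount (80 to 100 mm out, farther if pressed fast). The plunger drives a flat blade, 36 mm wide and 13 high, that slides the lowest mount out and draws back as the plunger rises; the next mount then drops into its place, so a second press would bring out another
- plunger_top (a point): centre of the flat top of the plunger's round black cap (40 mm across), about 104 mm above the bench when up. It is pressed straight down 30 mm
- plunger (a joint): travel of the plunger in m: 0 up, 0.030 fully down against its stop. A spring brings it back: about 5 N at the top, and 10 to 13 N is needed near the bottom while a mount is being pushed out
- mount_1_center (a point): the lowest mount in the stack, the one that comes out: round white cast specimen mount with a small metal section in its top face, diameter 40 mm, height 15 mm, 30 g; this point is its centre, 7.5 mm above its underside
- mount_2_center (a point): second mount in the stack: round white cast specimen mount with a small metal section in its top face, diameter 40 mm, height 15 mm, 30 g; this point is its centre, 7.5 mm above its underside
- mount_3_center (a point): top mount in the stack: round white cast specimen mount with a small metal section in its top face, diameter 40 mm, height 15 mm, 30 g; this point is its centre, 7.5 mm above its underside
- parked_center (a point): the mount that is already parked in one of the two bays (left or right varies), to be left alone: round white cast specimen mount with a small metal section in its top face, diameter 40 mm, height 15 mm, 30 g; this point is its centre, 7.5 mm above its underside
- bay_left: the left (+y side) of two low U-shaped aluminium bays fixed on the bench; walls 6 mm thick, 10 high, no floor. Inside 56 mm deep (x), 64 wide (y). Origin: centre of the inside at bench level; +x points at the closed back (inner face x = +28 mm), the open mouth (x = -28 mm) faces the lane before the dispenser. Holds the parked mount, or is empty (a flat grey dot shows on the bench)
- bay_right: the right (-y side) of two low U-shaped aluminium bays fixed on the bench; walls 6 mm thick, 10 high, no floor. Inside 56 mm deep (x), 64 wide (y). Origin: centre of the inside at bench level; +x points at the closed back (inner face x = +28 mm), the open mouth (x = -28 mm) faces the lane before the dispenser. Holds the parked mount, or is empty (a flat grey dot shows on the bench)
- jar: bystander: squat screw-top jar, 44 mm across, 55 mm tall, standing at the left of the dispenser's housing; origin on its underside
- eyepiece: bystander: aluminium microscope eyepiece, 38 mm across, 55 mm tall, standing at the right of the dispenser's housing; origin on its underside
- wash_bottle: bystander: white plastic bottle, 60 mm across, 120 mm tall, on the left of the bench; origin on its underside
- dish: bystander: flat white dish, 90 mm across, 16 mm high, left of the bays; origin on its underside
- caliper: bystander: steel and black caliper, 200 mm long, 12 mm thick, lying to the right of the bays; origin on its underside
- beaker: bystander: open white beaker, 60 mm across, 70 mm tall, on the right of the bench; origin on its underside
There are look-alikes about, which are no part of the job. Several things look just like the dispenser: the one meant starts farthest from the robot's base.

How it is judged:
On the way, in this order (a step that is already met when the one before it is completed fails the run):
1. the plunger is pressed fully down (value of joint plunger above 0.026 m), for 0.05 s.
2. the plunger is back up and one mount lies in front of the dispenser (value of joint plunger below 0.004 m and x of mount_1_center in the frame of dispenser below -0.07 m and height (world z) of mount_1_center below 0.0105 m), for 0.1 s.
At the end, for the whole second after the job is handed in: the dispensed mount lies flat and still on the bench inside the bay that was empty (its centre at most 10 mm towards the mouth from the bay's centre, so it sticks out by at most 2 mm); the other two mounts are still in the magazine, the parked mount has moved less than 8 mm and the plunger is up (((x of mount_1_center in the frame of bay_left between -0.01 and 0.012 m and y of mount_1_center in the frame of bay_left between -0.016 and 0.016 m) or (x of mount_1_center in the frame of bay_right between -0.01 and 0.012 m and y of mount_1_center in the frame of bay_right between -0.016 and 0.016 m)) and height (world z) of mount_1_center below 0.0105 m and angle between mount_1_center's own z axis and vertical below 0.1 rad and linear speed of mount_1 below 0.01 m/s and horizontal distance between each of mount_2_center, mount_3_center and dispenser below 0.008 m and distance of parked_center from where it was at the start of the episode below 0.008 m and value of joint plunger below 0.004 m); the robot touches nothing.
It fails at once if the mount was lifted (more than 8 mm) (height (world z) of mount_1_center above 0.0155 m).
It fails at once if the mount was tipped (angle between mount_1_center's own z axis and vertical above 0.35 rad).
It fails at once if a second mount was brought out of the magazine (horizontal distance between any of mount_2_center, mount_3_center and dispenser above 0.015 m).
It fails at once if the parked mount was moved by more than 8 mm (distance of parked_center from where it was at the start of the episode above 0.008 m).
It fails at once if another thing on the bench was moved by more than 15 mm (distance of any of jar, eyepiece, wash_bottle, dish, caliper, beaker from where it was at the start of the episode above 0.015 m).
It also fails if it takes over 58 s, if anything falls off the work surface, if the arm or the gripper's body presses on something with over 40 N, if the wrist force passes 120 N, or if a joint passes its speed limit or range.

## Working session

There is one attempt and no reset: what is moved stays moved. The work goes in short steps, Python scripts to look and compute and a tool call to move; the robot and the scene stay as the last step left them, time stands still between calls to the robot, and variables do not carry over. Pictures are saved under pics/ and viewed, at most 10 in all, crops included, and the job is handed in when it is done.

Besides the shell and the picture viewer there is one more tool, called after "Call:" in YAML: its name, and indented under it one key for each argument. servo_tool: Moves the arm, as the interface text tells. Its arguments: {"type":"object","properties":{"increments":{"type":"array","items":{"type":"array","items":{"type":"number"}}},"squeeze":{"type":"number"}},"required":["increments"]}

```bash
mkdir -p pics
cat > h.py <<'E'
import numpy as np, cv2
from rig import manip, optics, finder
def cal(n):
    c=optics.get_calibration(n); f=210/np.tan(np.radians(c["fov_y"])/2)
    K=np.array([[f,0,c["cx"]],[0,f,c["cy"]],[0,0,1.]])
    return K,np.array(c["dist_coeffs"],float),np.array(c["world_to_cam"])
def ray(n,uv,z):
    K,d,T=cal(n); p=cv2.undistortPoints(np.array(uv,float).reshape(-1,1,2),K,d).reshape(-1,2)
    R=T[:3,:3];C=-R.T@T[:3,3]; D=np.c_[p,np.ones(len(p))]@R
    return C+D*((z-C[2])/D[:,2])[:,None]
def proj(n,P):
    K,d,T=cal(n); return cv2.projectPoints(np.array(P,float).reshape(-1,1,3),cv2.Rodrigues(T[:3,:3])[0],T[:3,3],K,d)[0].reshape(-1,2)
def save(n,name):
    im=optics.get_image(n); cv2.imwrite(f"pics/{name}.png",im[:,:,::-1]); return im
E
python3 - <<'E'
from h import *
np.set_printoptions(precision=3,suppress=True)
a=save("top","top0"); b=save("scene","scene0")
cv2.imwrite("pics/both.png",cv2.resize(np.hstack([a,b])[:,:,::-1],None,fx=0.71,fy=0.71))
for l,z in [("dispenser",0),("plunger_top",.104),("bay_left",0),("bay_right",0),("parked_center",.0075),("mount_3_center",.0375),("jar",0),("eyepiece",0),("wash_bottle",0),("dish",0),("caliper",0),("beaker",0),("landing",0)]:
  for c in ("top","scene"):
    for r in finder.tip_of(l,c)[:5]:
        if r["p"]>.2: print(l,c,round(r["p"],2),np.round(r["at"],0),ray(c,r["at"],z)[0])
for c in("top","scene"):
  K,d,T=cal(c);print(c,-T[:3,:3].T@T[:3,3])
E
```

```text
dispenser top 0.92 [345. 292.] [ 0.308 -0.199  0.   ]
dispenser top 0.69 [270. 285.] [ 0.326 -0.002  0.   ]
dispenser top 0.66 [278. 166.] [ 0.638 -0.021  0.   ]
dispenser top 0.62 [190. 302.] [0.282 0.205 0.   ]
dispenser scene 0.97 [308. 281.] [ 0.642 -0.028  0.   ]
dispenser scene 0.92 [206. 220.] [0.322 0.    0.   ]
dispenser scene 0.63 [144. 261.] [ 0.315 -0.193  0.   ]
dispenser scene 0.59 [244. 179.] [0.282 0.199 0.   ]
plunger_top top 0.79 [185. 288.] [0.325 0.204 0.104]
plunger_top top 0.75 [270. 267.] [ 0.376 -0.     0.104]
plunger_top top 0.61 [353. 276.] [ 0.356 -0.202  0.104]
plunger_top top 0.5 [275. 141.] [ 0.683 -0.012  0.104]
plunger_top scene 0.69 [149. 235.] [ 0.362 -0.196  0.104]
plunger_top scene 0.68 [220. 196.] [ 0.386 -0.008  0.104]
plunger_top scene 0.65 [334. 248.] [ 0.686 -0.007  0.104]
plunger_top scene 0.54 [254. 148.] [0.312 0.213 0.104]
bay_left top 0.57 [232. 211.] [0.52 0.1  0.  ]
bay_left scene 0.6 [297. 230.] [0.529 0.099 0.   ]
bay_right top 0.47 [338. 185.] [ 0.588 -0.181  0.   ]
bay_right scene 0.96 [241. 312.] [ 0.583 -0.176  0.   ]
parked_cente
[... 396 characters left out ...]
33.] [ 0.726 -0.094  0.   ]
eyepiece scene 0.81 [324. 319.] [ 0.724 -0.094  0.   ]
wash_bottle top 0.57 [128. 196.] [0.557 0.371 0.   ]
wash_bottle scene 0.81 [365. 184.] [0.572 0.378 0.   ]
dish top 0.67 [126. 252.] [0.41  0.374 0.   ]
dish scene 0.87 [318. 166.] [0.413 0.385 0.   ]
caliper top 0.71 [406. 251.] [ 0.417 -0.358  0.   ]
caliper scene 0.71 [111. 330.] [ 0.41  -0.358  0.   ]
beaker top 0.74 [401. 186.] [ 0.587 -0.348  0.   ]
beaker scene 0.86 [181. 374.] [ 0.586 -0.345  0.   ]
beaker scene 0.42 [351. 258.] [0.683 0.089 0.   ]
landing top 0.43 [279. 166.] [ 0.637 -0.024  0.   ]
landing scene 0.68 [317. 167.] [0.414 0.375 0.   ]
top [0.43  0.013 1.391]
scene [ 0.981 -0.606  0.695]
```

View pics/top0.png

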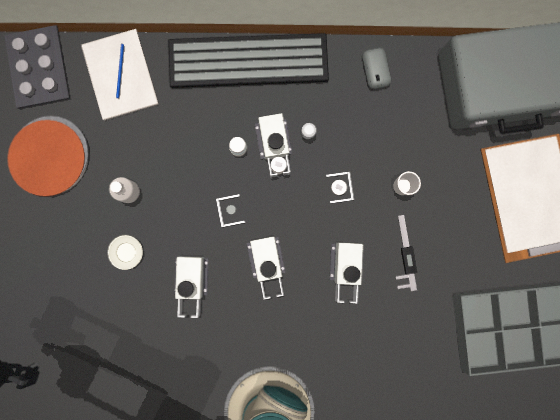

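View pics/scene0.png

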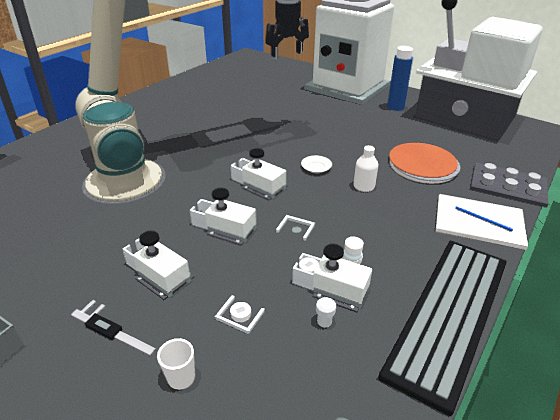

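The top picture shows the only dispenser with mounts at about (275,150), mouth toward the robot. It is also the farthest one. The left bay at (231,210) is empty (grey dot) and opens to the right, and the right bay at (339,187) holds the parked mount. I'll refine those numbers from crops.

Run:
```python
from h import *
a=cv2.imread("pics/top0.png"); b=cv2.imread("pics/scene0.png")
A=cv2.resize(a[100:240,200:320],None,fx=4,fy=4,interpolation=cv2.INTER_CUBIC)
B=cv2.resize(b[205:315,270:390],None,fx=2.6,fy=2.6,interpolation=cv2.INTER_CUBIC)
o=np.zeros((560,800,3),np.uint8); o[:,:480]=A; o[:B.shape[0],484:484+B.shape[1]]=B
cv2.imwrite("pics/crop.png",o); print(B.shape)
```

```text
(286, 312, 3)
```

View pics/crop.png

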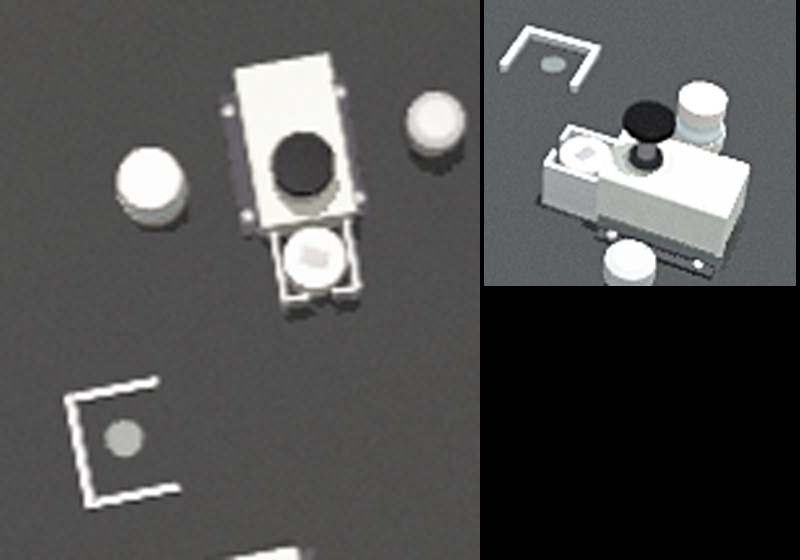

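Run:
```python
from h import *
np.set_printoptions(precision=4,suppress=True)
t=lambda P:(np.array(P,float)+.5)/4-.5+[200,100]
s=lambda P:(np.array(P,float)-[484,0]+.5)/2.6-.5+[270,205]
print("cap",ray("top",t([[303,163]]),.104),ray("scene",s([[649,121]]),.104))
h=ray("top",t([[235,70],[330,55],[355,215],[258,228]]),.06);print("housing",h, np.linalg.norm(h-np.roll(h,-1,0),axis=1))
d=(h[0]+h[1]-h[2]-h[3]);print("yaw",np.arctan2(d[1],d[0]))
e=h[1]-h[0];print("yaw2",np.arctan2(e[0],-e[1]))
print("mid",h.mean(0))
print("m3",ray("top",t([[315,258]]),.045),ray("scene",s([[584,154]]),.045))
w=ray("top",t([[65,397],[158,381],[180,488],[90,508]]),.01);print("bay",w)
d=(w[0]+w[3]-w[1]-w[2]);print("bayyaw",np.arctan2(d[1],d[0])); e=w[0]-w[3];print(np.arctan2(-e[0],e[1]) , np.linalg.norm(e))
print("dot",ray("top",t([[124,438]]),0),ray("scene",s([[553,64]]),0))
print(manip.get_state())
```

```text
cap [[ 0.6857 -0.0124  0.104 ]] [[ 0.6898 -0.0171  0.104 ]]
housing [[ 0.7536  0.0301  0.06  ]
 [ 0.7638 -0.0301  0.06  ]
 [ 0.6615 -0.0462  0.06  ]
 [ 0.6527  0.015   0.06  ]] [0.0611 0.1037 0.0619 0.1021]
yaw 0.15266754115095038
yaw2 0.1678105814984392
mid [ 0.7079 -0.0078  0.06  ]
m3 [[ 0.6362 -0.0214  0.045 ]] [[ 0.6385 -0.0226  0.045 ]]
bay [[0.5493 0.1401 0.01  ]
 [0.5601 0.0797 0.01  ]
 [0.4904 0.0649 0.01  ]
 [0.4771 0.1232 0.01  ]]
bayyaw 1.7710919233753948
-1.3403148568716237 0.07415815170608657
dot [[0.5234 0.1022 0.    ]] [[0.5261 0.1019 0.    ]]
{'clock': 1.4, 'qpos': array([ 1.127 ,  0.2759,  1.5049,  0.    ,  1.3607, -0.121 ]), 'qd': array([ 0.001 ,  0.0001,  0.0002, -0.0003, -0.0003, -0.0011]), 'effort': array([  0.0004, -41.665 , -24.6096,   0.0002,   0.0005,  -0.    ]), 'position': array([0.1824, 0.5453, 0.2393]), 'ee_rot': array([0.    , 0.1607, 0.987 , 0.    ]), 'contact_force': array([-0.7452,  0.7684,  0.3738]), 'moment': array([ 0.0464, -0.0039, -0.0328]), 'gripper_force': 0.0, 'width': 0.08508709693562612}
```

Call:
servo_tool:
  increments:
    - [0, 0, 0, 0, 0, 8, 1]
    - [0, 0, 0, 0, 0, 8, 1]
    - [0, 0, 0, 0, 0, 8, 1]
    - [0, 0, 0, 0, 0, 8, 1]
    - [0, 0, 0, 0, 0, 8, 1]
  squeeze: 20

```text
clock: 1.9
position: [0.1824, 0.5453, 0.2393]
ee_rot: [-0.0, 0.491, 0.871, 0.0]
contact_force: [0.6, -0.6, -0.1]
width: 0.0125
gripper_force: 0.0
```

Call:
servo_tool:
  increments:
    - [0, 0, 0, 0, 0, 8, 1]
    - [0, 0, 0, 0, 0, 8, 1]
    - [0, 0, 0, 0, 0, 3.2, 1]
    - [0, 0, 0, 0, 0, 0, 1]
    - [0, 0, 0, 0, 0, 0, 1]

```text
clock: 2.4
position: [0.1824, 0.5453, 0.2393]
ee_rot: [0.0, 0.627, 0.779, 0.0]
contact_force: [-0.1, -0.3, -0.6]
width: 0.0002
gripper_force: 0.0
```

Call:
servo_tool:
  increments:
    - [-3.27, 1.86, 0, 0, 0, 0, 1]
    - [-3.27, 1.86, 0, 0, 0, 0, 1]
    - [-3.27, 1.86, 0, 0, 0, 0, 1]
    - [-3.27, 1.86, 0, 0, 0, 0, 1]
    - [-3.27, 1.86, 0, 0, 0, 0, 1]

```text
clock: 2.9
position: [0.3089, 0.4043, 0.2394]
ee_rot: [0.0, 0.627, 0.779, 0.0]
contact_force: [0.4, 0.1, -0.7]
width: 0.0
gripper_force: 0.0
```

Call:
servo_tool:
  increments:
    - [-3.27, 1.86, 0, 0, 0, 0, 1]
    - [-3.27, 1.86, 0, 0, 0, 0, 1]
    - [-3.27, 1.86, 0, 0, 0, 0, 1]
    - [-3.27, 1.86, 0, 0, 0, 0, 1]
    - [-3.27, 1.86, 0, 0, 0, 0, 1]

```text
clock: 3.4
position: [0.4347, 0.2642, 0.2395]
ee_rot: [0.0, 0.627, 0.779, 0.0]
contact_force: [0.1, 0.6, -0.0]
width: 0.0003
gripper_force: 0.0
```

Call:
servo_tool:
  increments:
    - [-3.27, 1.86, 0, 0, 0, 0, 1]
    - [-3.27, 1.86, 0, 0, 0, 0, 1]
    - [-3.27, 1.86, 0, 0, 0, 0, 1]
    - [-3.27, 1.86, 0, 0, 0, 0, 1]
    - [-3.27, 1.86, 0, 0, 0, 0, 1]

```text
clock: 3.9
position: [0.5605, 0.1242, 0.2394]
ee_rot: [0.0, 0.627, 0.779, 0.0]
contact_force: [0.2, 0.8, -0.5]
width: 0.0001
gripper_force: 0.0
```

Call:
servo_tool:
  increments:
    - [-3.27, 1.86, 0, 0, 0, 0, 1]
    - [-3.27, 1.86, 0, 0, 0, 0, 1]
    - [-3.27, 1.86, 0, 0, 0, 0, 1]
    - [-3.27, 1.86, 0, 0, 0, 0, 1]
    - [-3.27, 1.86, 0, 0, 0, 0, 1]

```text
clock: 4.4
position: [0.6862, -0.0156, 0.2392]
ee_rot: [-0.0, 0.627, 0.779, 0.0]
contact_force: [-0.4, 1.0, 0.5]
width: 0.0001
gripper_force: 0.0
```

Run:
```python
from h import *
np.set_printoptions(precision=4,suppress=True)
print(manip.get_state()["position"]); save("wrist","w1")
for l,z in [("plunger_top",.104),("mount_3_center",.0375),("dispenser",0)]:
    for r in finder.tip_of(l,"wrist")[:3]: print(l,round(r["p"],2),np.round(r["at"]),ray("wrist",r["at"],z)[0])
for r in finder.silhouettes("plunger_top","wrist")[:2]:print(r["p"],r["box"])
print(proj("wrist",[[.6855,-.013,.104]]))
```

```text
[ 0.6862 -0.0156  0.2392]
plunger_top 0.84 [283. 189.] [ 0.6865 -0.013   0.104 ]
mount_3_center 0.79 [235. 169.] [ 0.6376 -0.0198  0.0375]
dispenser 0.93 [241. 167.] [ 0.6391 -0.0236  0.    ]
0.8 [287.6, 189.3, 54.2, 54.6]
[[284.9262 195.0617]]
```

View pics/w1.png

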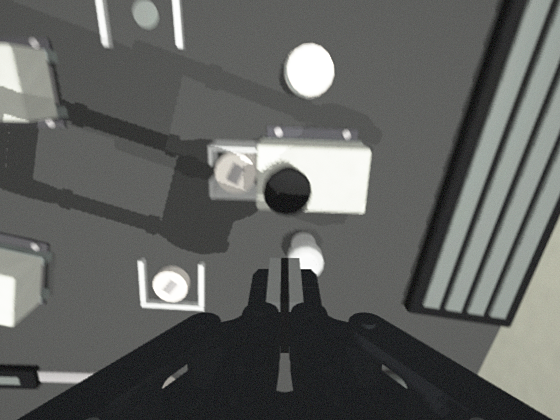

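The wrist view shows the cap at (287,189), about (0.687,-0.012), and the mounts in the magazine at (235,170). That agrees with the top view, so I'll descend and press.

Call:
servo_tool:
  increments:
    - [0.32, 0.17, 2.4, 0, 0, 0, 1]
    - [0, 0, 3, 0, 0, 0, 1]
    - [0, 0, 3, 0, 0, 0, 1]
    - [0, 0, 2.5, 0, 0, 0, 1]
    - [0, 0, 1, 0, 0, 0, 1]

```text
clock: 5.15
position: [0.6836, -0.0092, 0.1179]
ee_rot: [-0.002, 0.626, 0.779, -0.001]
contact_force: [-0.1, 0.2, -0.6]
width: -0.0003
gripper_force: 0.0
```

Call:
servo_tool:
  increments:
    - [0, 0, 0.6, 0, 0, 0, 1]
    - [0, 0, 0.6, 0, 0, 0, 1]
    - [0, 0, 0.6, 0, 0, 0, 1]
    - [0, 0, 0.6, 0, 0, 0, 1]
    - [0, 0, 0.6, 0, 0, 0, 1]

```text
clock: 5.65
position: [0.6864, -0.0101, 0.0939]
ee_rot: [0.001, 0.627, 0.779, 0.001]
contact_force: [-4.6, 1.2, 10.4]
width: -0.0003
gripper_force: 5.3
```

Call:
servo_tool:
  increments:
    - [0, 0, 0.4, 0, 0, 0, 1]
    - [0, 0, 0.4, 0, 0, 0, 1]
    - [0, 0, 0.2, 0, 0, 0, 1]
    - [0, 0, 0, 0, 0, 0, 1]
    - [0, 0, 0, 0, 0, 0, 1]

```text
clock: 6.15
position: [0.6863, -0.0101, 0.0834]
ee_rot: [0.001, 0.627, 0.779, 0.001]
contact_force: [-3.7, 0.8, 7.5]
width: 0.0001
gripper_force: 3.6
```

Call:
servo_tool:
  increments:
    - [0, 0, 0.2, 0, 0, 0, 1]
    - [0, 0, 0.2, 0, 0, 0, 1]
    - [0, 0, 0.1, 0, 0, 0, 1]
    - [0, 0, 0, 0, 0, 0, 1]
    - [0, 0, 0, 0, 0, 0, 1]

```text
clock: 6.65
position: [0.6864, -0.0101, 0.0819]
ee_rot: [0.001, 0.627, 0.779, 0.001]
contact_force: [-8.5, 1.9, 22.1]
width: 0.0001
gripper_force: 10.9
```

Call:
servo_tool:
  increments:
    - [0, 0, -1, 0, 0, 0, 1]
    - [0, 0, -1.5, 0, 0, 0, 1]
    - [0, 0, -2.5, 0, 0, 0, 1]
    - [0, 0, -3.5, 0, 0, 0, 1]
    - [0, 0, -3.5, 0, 0, 0, 1]

```text
clock: 7.15
position: [0.6866, -0.0108, 0.1976]
ee_rot: [0.001, 0.627, 0.779, 0.001]
contact_force: [0.9, 0.2, 1.4]
width: -0.0001
gripper_force: 0.0
```

Call:
servo_tool:
  increments:
    - [-1.2, -2.8, 0, 0, 0, 0, 0.6]
    - [-1.2, -2.8, 0, 0, 0, 0, 0.6]
    - [-1.2, -2.8, 0, 0, 0, 0, 0.6]
    - [-1.2, -2.8, 0, 0, 0, 0, 0.6]
    - [-1.2, -2.8, 0, 0, 0, 0, 0.6]

```text
clock: 7.65
position: [0.562, -0.1, 0.1968]
ee_rot: [0.002, 0.627, 0.779, 0.001]
contact_force: [0.8, -0.5, 0.1]
width: 0.0173
gripper_force: 0.0
```

Run:
```python
from h import *
np.set_printoptions(precision=4,suppress=True)
s=manip.get_state();print(s["position"],s["width"])
a=save("wrist","w2");b=save("scene","s2");save("top","t2")
for l,z in [("mount_1_center",.0075),("bay_left",0),("plunger_top",.104)]:
  for c in("wrist","scene","top"):
    for r in finder.tip_of(l,c)[:4]:
      if r["p"]>.15: print(l,c,round(r["p"],2),np.round(r["at"]),ray(c,r["at"],z)[0])
cv2.imwrite("pics/c2.png",np.vstack([cv2.resize(a,(400,300)),cv2.resize(b,(400,300))])[:,:,::-1])
```

```text
[ 0.562  -0.1     0.1968] 0.017344050624269452
mount_1_center wrist 0.66 [383. 112.] [ 0.6374 -0.0199  0.0075]
mount_1_center wrist 0.59 [289. 109.] [ 0.5544 -0.0357  0.0075]
mount_1_center scene 0.75 [271. 265.] [ 0.5555 -0.0389  0.0075]
mount_1_center scene 0.51 [366. 186.] [0.5811 0.364  0.0075]
mount_1_center top 0.74 [341. 186.] [ 0.5867 -0.1876  0.0075]
mount_1_center top 0.54 [284. 198.] [ 0.5536 -0.0377  0.0075]
mount_1_center top 0.32 [277. 163.] [ 0.6449 -0.019   0.0075]
bay_left wrist 0.34 [288. 107.] [ 0.5534 -0.0337  0.    ]
bay_left scene 0.6 [298. 230.] [ 0.53    0.1029 -0.    ]
bay_left scene 0.35 [334. 251.] [0.6399 0.09   0.    ]
plunger_top wrist 0.7 [504. 125.] [ 0.6862 -0.0099  0.104 ]
plunger_top scene 0.84 [335. 251.] [ 0.6925 -0.015   0.104 ]
plunger_top scene 0.52 [149. 235.] [ 0.3613 -0.1958  0.104 ]
plunger_top scene 0.49 [217. 192.] [0.3703 0.0021 0.104 ]
plunger_top top 0.72 [184. 288.] [0.3256 0.2049 0.104 ]
plunger_top top 0.65 [273. 141.] [ 0.685  -0.0058  0.104 ]
plunger_top top 0.63 [272. 268.] [ 0.3741 -0.005   0.104 ]
```

View pics/c2.png

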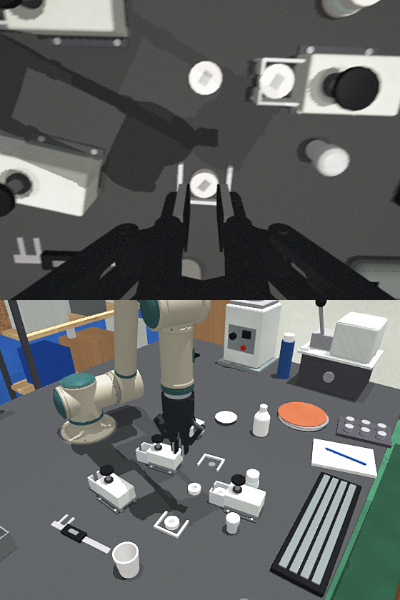

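The mount came out to (0.554,-0.037), the next one dropped into place, and the plunger is back up. I'll lower the fingertips behind the mount and nudge the tool sideways to line up.

Call:
servo_tool:
  increments:
    - [0, 0.5, 4, 0, 0, 0, 0.6]
    - [0, 0, 4, 0, 0, 0, 0.6]
    - [0, 0, 4, 0, 0, 0, 0.6]
    - [0, 0, 3.5, 0, 0, 0, 0.6]
    - [0, 0, 2.5, 0, 0, 0, 0.6]

```text
clock: 8.75
position: [0.5661, -0.0976, 0.0127]
ee_rot: [-0.001, 0.627, 0.779, -0.001]
contact_force: [-0.2, -1.0, -0.3]
width: 0.0171
gripper_force: 0.0
```

Call:
servo_tool:
  increments:
    - [0, 0, 0, 0, 0, 0, 0.6]
    - [0.8, 0, 0.2, 0, 0, 0, 0.6]
    - [0.8, 0, 0.2, 0, 0, 0, 0.6]
    - [0.6, 0, 0, 0, 0, 0, 0.6]
    - [0, 0, 0, 0, 0, 0, 0.6]

```text
clock: 9.25
position: [0.5626, -0.0757, 0.0125]
ee_rot: [0.001, 0.627, 0.779, 0.0]
contact_force: [-0.7, 0.0, 1.0]
width: 0.017
gripper_force: 0.0
```

Run:
```python
from h import *
np.set_printoptions(precision=4,suppress=True)
s=manip.get_state();print(s["position"],s["width"])
a=save("wrist","w3");b=save("scene","s3")
for l,z in [("mount_1_center",.0075),("bay_left",0)]:
  for c in("wrist","scene"):
    for r in finder.tip_of(l,c)[:4]:
      if r["p"]>.15: print(l,c,round(r["p"],2),np.round(r["at"]),ray(c,r["at"],z)[0])
cv2.imwrite("pics/c3.png",np.vstack([cv2.resize(a,(400,300)),cv2.resize(b[180:320,180:366],(400,300))])[:,:,::-1])
```

```text
[ 0.5626 -0.0757  0.0125] 0.017024989735131283
mount_1_center wrist 0.85 [284. 189.] [ 0.5544 -0.0346  0.0075]
mount_1_center scene 0.51 [272. 262.] [ 0.55   -0.0308  0.0075]
bay_left scene 0.59 [298. 232.] [0.5334 0.097  0.    ]
```

View pics/c3.png

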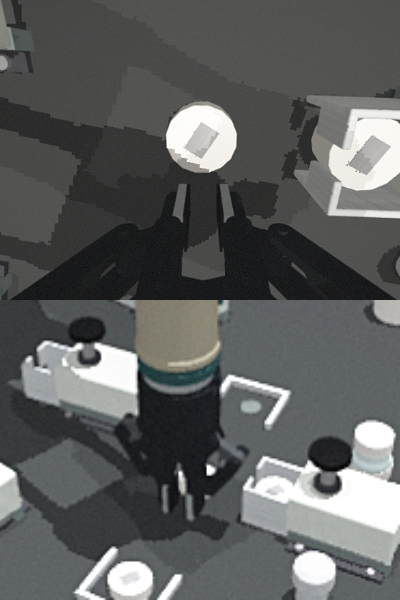

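The mount sits centred between the fingertips at (203,137) in the upper crop, with about 1 cm still to go before contact. I'll push slowly.

Call:
servo_tool:
  increments:
    - [0.5, 0, 0, 0, 0, 0, 0.6]
    - [0.6, 0, 0, 0, 0, 0, 0.6]
    - [0.8, 0, 0, 0, 0, 0, 0.6]
    - [1, 0, 0, 0, 0, 0, 0.6]
    - [1, 0, 0, 0, 0, 0, 0.6]

```text
clock: 10.05
position: [0.5538, -0.0376, 0.0112]
ee_rot: [-0.0, 0.627, 0.779, 0.0]
contact_force: [-0.6, -0.1, -1.2]
width: 0.0176
gripper_force: 0.1
```

Call:
servo_tool:
  increments:
    - [1, 0, 0, 0, 0, 0, 0.6]
    - [1, 0, 0, 0, 0, 0, 0.6]
    - [1, 0, 0, 0, 0, 0, 0.6]
    - [1, 0, 0, 0, 0, 0, 0.6]
    - [1, 0, 0, 0, 0, 0, 0.6]

```text
clock: 10.55
position: [0.5433, 0.0111, 0.0113]
ee_rot: [0.0, 0.627, 0.779, 0.0]
contact_force: [0.4, -0.2, 0.3]
width: 0.0173
gripper_force: 0.1
```

Call:
servo_tool:
  increments:
    - [0.8, 0, 0, 0, 0, 0, 0.6]
    - [0.5, 0, 0, 0, 0, 0, 0.6]
    - [0.3, 0, 0, 0, 0, 0, 0.6]
    - [0, 0, 0, 0, 0, 0, 0.6]
    - [0, 0, 0, 0, 0, 0, 0.6]

```text
clock: 11.05
position: [0.5402, 0.0257, 0.0113]
ee_rot: [0.0, 0.627, 0.779, 0.0]
contact_force: [0.3, -0.3, 0.4]
width: 0.0171
gripper_force: 0.0
```

Run:
```python
from h import *
np.set_printoptions(precision=4,suppress=True)
s=manip.get_state();print(s["position"],s["width"])
a=save("wrist","w4");b=save("scene","s4")
for l,z in [("mount_1_center",.0075),("bay_left",0)]:
  for c in("wrist","scene"):
    for r in finder.tip_of(l,c)[:4]:
      if r["p"]>.15: print(l,c,round(r["p"],2),np.round(r["at"]),ray(c,r["at"],z)[0])
cv2.imwrite("pics/c4.png",np.hstack([a,np.zeros((420,10,3),np.uint8),cv2.resize(b[190:280,250:300],(230,420))])[:,:,::-1])
```

```text
[0.5402 0.0257 0.0113] 0.017083895453709568
mount_1_center scene 0.49 [290. 240.] [0.5411 0.0533 0.0075]
bay_left scene 0.41 [299. 231.] [0.5343 0.1005 0.    ]
```

View pics/c4.png

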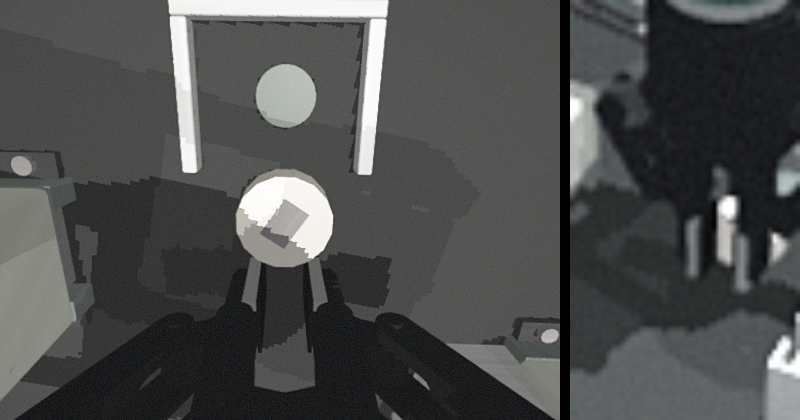

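The mount at (285,218) is heading straight for the bay mouth, in line with the dot at (286,96). Next I'll work out the remaining distance.

Run:
```python
from h import *
np.set_printoptions(precision=4,suppress=True)
p=manip.get_state()["position"][:2];B=np.array([[-.214,.977],[.977,.214]])
for n,uv,z in [("dot",[286,96],0),("m base?",[285,219],.0075),("mtop",[288,216],.015),("endL",[190,170],.01),("endR",[366,172],.01),("backL",[193,18],.01),("backR",[363,18],.01)]:
    w=ray("wrist",[uv],z)[0]; print(n,w,B@(w[:2]-p))
```

```text
dot [0.5244 0.1037 0.    ] [0.0797 0.0013]
m base? [0.5346 0.0552 0.0075] [0.0301 0.0009]
mtop [0.5348 0.0595 0.015 ] [0.0343 0.0021]
endL [0.493  0.0684 0.01  ] [ 0.0519 -0.0368]
endR [0.5616 0.0826 0.01  ] [0.0511 0.0331]
backL [0.4873 0.1221 0.01  ] [ 0.1056 -0.031 ]
backR [0.5448 0.1347 0.01  ] [0.1056 0.0279]
```

Call:
servo_tool:
  increments:
    - [0.6, 0, 0, 0, 0, 0, 0.6]
    - [0.9, 0, 0, 0, 0, 0, 0.6]
    - [0.9, 0, 0, 0, 0, 0, 0.6]
    - [0.9, 0, 0, 0, 0, 0, 0.6]
    - [0.7, 0, 0, 0, 0, 0, 0.6]

```text
clock: 11.85
position: [0.5311, 0.066, 0.0113]
ee_rot: [-0.0, 0.627, 0.779, 0.0]
contact_force: [-0.2, 0.7, 0.2]
width: 0.0171
gripper_force: 0.1
```

Call:
servo_tool:
  increments:
    - [0.5, 0, 0, 0, 0, 0, 0.6]
    - [0.3, 0, 0, 0, 0, 0, 0.6]
    - [0.3, 0, 0, 0, 0, 0, 0.6]
    - [0, 0, 0, 0, 0, 0, 0.6]
    - [0, 0, 0, 0, 0, 0, 0.6]

```text
clock: 12.35
position: [0.5293, 0.0756, 0.0113]
ee_rot: [0.0, 0.627, 0.779, 0.0]
contact_force: [-1.1, 0.2, -0.3]
width: 0.0171
gripper_force: 0.0
```

Call:
servo_tool:
  increments:
    - [-1, 0, 0, 0, 0, 0, 0.6]
    - [-2, 0, 0, 0, 0, 0, 0.6]
    - [-2, 0, 0, 0, 0, 0, 0.6]
    - [-1, 0, -2, 0, 0, 0, 0.6]
    - [0, 0, -4, 0, 0, 0, 0.6]

```text
clock: 12.85
position: [0.5402, 0.0148, 0.0693]
ee_rot: [-0.003, 0.628, 0.778, -0.002]
contact_force: [0.9, 0.3, 0.5]
width: 0.0167
gripper_force: 0.0
```

Run:
```python
from h import *
np.set_printoptions(precision=4,suppress=True)
s=manip.get_state();print(s["position"],s["contact_force"])
a=save("wrist","w5");b=save("scene","s5")
for l,z in [("mount_1_center",.0075),("bay_left",0)]:
  for c in("wrist","scene"):
    for r in finder.tip_of(l,c)[:4]:
      if r["p"]>.15: print(l,c,round(r["p"],2),np.round(r["at"]),ray(c,r["at"],z)[0])
```

```text
[0.5402 0.0148 0.0693] [0.8517 0.2624 0.5227]
mount_1_center wrist 0.79 [290.  71.] [0.5289 0.1056 0.0075]
mount_1_center scene 0.61 [298. 230.] [0.5365 0.0928 0.0075]
mount_1_center scene 0.6 [292. 224.] [0.5129 0.1048 0.0075]
mount_1_center scene 0.52 [333. 250.] [0.6404 0.0807 0.0075]
mount_1_center scene 0.23 [309. 278.] [ 0.6448 -0.0243  0.0075]
bay_left scene 0.57 [298. 231.] [0.5333 0.1007 0.    ]
```

View pics/w5.png

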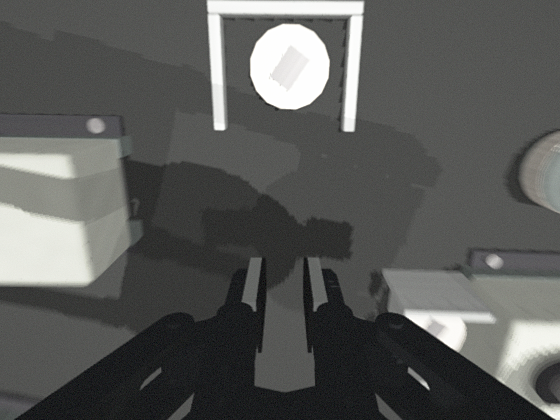

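The mount at (290,66) lies flat inside the bay, about centred between the walls, the back and the mouth line. The fingers are clear, so I'm handing it in.

```bash
python3 -c "
from rig import manip
print(manip.sign_off())"
```

```text
the job is handed in; nothing more can be done
None
```

I pressed the plunger once, one mount came out, and I slid it flat into the empty left bay and handed the job in; the last picture shows it fully inside, but the hand-in returned no verdict.

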